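# Photograph a glass block: half-press the shutter to focus, then press fully

## Robot

A 7-joint arm with a two-finger parallel gripper is mounted at the origin on the work surface. World frame = base frame: x ahead of the robot, y to its left, z up, the work surface at z = 0. Lengths are in m, angles in rad, forces in N, time in s.
With the tool pointing down it reaches from about 0.4 to 0.85 m from the base axis. Payload 4.5 kg.
Tool frame: the origin (TCP) lies between the finger pads; the fingertips stand 11 mm ahead of it and the grasp point (between the pads) lies 8 mm behind it (r.nose_length is the distance from the TCP to the fingertips, in m); z points along the fingers, y is the line along which they close (so a half turn about z gives the same grasp; the last joint's range is limited). The gripper opens to 88 mm and grips with 3 to 60 N. Pads are 18 mm wide; open, the fingers measure 123 mm over their backs; the gripper's body (75 mm by 187 mm) begins 45 mm behind the grasp point.
Start: joints at [1.136, 0.689, -0.195, 1.565, 0.157, 0.902, -0.215], TCP at [0.282, -0.558, 0.25] pointing down, gripper open.
Joint ranges: [-3.01, 3.01], [-0.46, 2.08], [-1.47, 1.51], [0.13, 2.56], [-1, 4.14], [0.04, 2.09], [-2.66, 2.66]. Speed limits (rad/s): [2.57, 2.57, 3.14, 3.14, 3.14, 3.14, 3.14].

## Interface

Orientations are given as a unit quaternion [x, y, z, w].
In Python, from plant import get_state, snapshot, camera_model, r gives the robot as it stands.
- The arm moves only by the shell command python3 -m inch 'ROWS' [FORCE]. ROWS is text: rows parted by semicolons, each of 7 numbers parted by spaces: the opening, from -1 (shut) to 1 (fully open), then the shift along the tool's x, y, z in m, then the turn, a rotation vector about the tool's x, y, z in rad. A call has 1 to 20 rows; each row shifts and turns the commanded pose from where the row before left it, along the tool's axes as they then stand; what a row does not reach is not made up. A row lasts 1/12 s, in which the tool goes at most 41.7 mm and 7.16 degrees, less where a joint would pass 70% of its speed; a pose out of reach is approached as far as the arm can. A call is refused whole if a number of a shift passes 0.0417 or a number of a turn 0.125, either way. A call with a gripper value outside its range is refused whole. The fingers move at their own pace and stop on an object; FORCE is the grip in N (left out, the last holds). Time passes only in rows, so rows that do not move let the fingers close. It gives the time, the measured TCP pose, the force, the opening and the grip force at its end, in the units of the state.
- get_state(): the state, without advancing time (a new reading comes with each control period).
- snapshot(name): name is "side" or "top" or "wrist"; returns (picture, depth): 384x512x3 uint8, red, green, blue; 384x512 float32, m along the optical axis (not along the pixel's ray), 0 where there is no reading.
- camera_model(name): a dict with "intrinsics" (3x3 intrinsics, pixels), "view" (4x4, takes a point from world to camera coordinates). Camera axes: x right, y down, z forward; pixel columns grow to the right and rows downward; lengths in m; the calibration is good to about 2 mm. A picture is of the moment at which its call begins: read the wrist's pose just before it. camera_model takes no time and is no camera call; for the wrist camera it gives the pose at the moment of the call.
- r.finish_job(): hands the job in; it is judged then, once.
The state is a dict: "clock": time; "q": joint angles; "qd": joint speeds; "joint_torque": joint torques, N m; "tool_pos": TCP position; "eef_rot": TCP orientation; "contact_force": force on the tool from outside, world axes, zero at the start; "moment": the same for the moment, N m; "opening": opening from 0.0 (shut) to 1.0 (fully open); "finger_force": force on a finger pad.
Only numpy, scipy, OpenCV 4.12 (cv2) and the standard library are available. Lean on these libraries where they do the work, as an engineer would, in place of code of your own. Each camera call takes 0.05 s, during which the arm holds its last target. There are 200 camera calls.

## Task

Take the inspection photograph of the square glass block: lift it off the tray by its two frosted side edges, keeping the fingers off the polished faces, and stand it upright on the plate of the scissor jack, on the line of the camera's lens and with a polished face square to the lens. Then press the camera's shutter button down to its first click, which you have to feel for, and hold it there for three seconds while the camera focuses, and after that press it fully home to take the picture and let it spring up again. Do not shift the camera, take no picture before the glass is on the jack, and leave the glass where it stands and the loupe, flask and blower undisturbed.

Things in the scene. Friction and masses are not known exactly. Their poses are not given: they have to be found in the camera images.
- glass_center (a point): Centre of the loose clear glass block, 50 mm wide (y) x 50 tall (z) x 20 thick (x), about 125 g, standing upright on the tray. The two polished faces, alike, are normal to its x axis. The frosted side edges are the 20 mm wide, 50 mm tall faces at y = +-25 mm, 50 mm apart: grip there. The outer 4 mm at each side is edge, all between is polished and not to be touched.
- tray: Fixed steel tray, 160 mm (x) x 220 mm (y), floor 3 mm above the bench with a thin blue pad on it, rim 8 mm above the bench; origin at the centre of its underside. The glass stands near its middle.
- jack_top (a point): Centre of the top plate of the fixed laboratory scissor jack: a flat plate 100 x 100 mm, 61 mm above the bench, z up. It stands in front of the lens, but not exactly centred on the lens line nor square to the camera. A hand wheel sticks out low down, on the side away from the camera.
- camera: Loose camera bolted on a weighted stand, 1.4 kg, standing free on the bench. Origin under the centre of the stand's base (120 mm in x, 150 in y), z up. The lens looks along the camera's own -x; the lens line is level, above y = 0, 86 mm up. Black body 36 mm deep (x), 130 wide (y), top at 125 mm height; a viewfinder hump (|y| < 23 mm) rises to 145 mm; the shutter is on the hand grip at y = +50 mm.
- lens_front (a point): Middle of the lens's front rim (60 mm across), 58 mm ahead of the camera's origin and 86 mm above the bench; same axes as the camera, so the lens looks along -x of this frame.
- shutter_top (a point): Middle of the top of the shutter button, a dark steel disc 14 mm across, 8 mm proud of a 19 mm steel collar; it moves with the button. z points out of the button along its travel, 20 degrees off vertical, leaning to the side the lens looks to; y is the camera's y. At rest it is at (-27, 50, 130) mm in the camera's frame. Press it along its axis with the shut fingers.
- half_press (a joint): Depth of the shutter button below rest, in m, along its axis; 3 to 6 mm when fully home. Sprung: 0.9 N starts it, 1.3 to 2.0 N brings it to the first click, which comes after 1.2 to 3.7 mm, different every time and not to be seen: feel for it.
- full_press (a joint): Second stage of the same button, in m beyond the first click: 0 until the push passes about 7 N (so from 2.5 to 6 N the button rests firmly at its first click), then it gives way again and is fully home at its stop, 0.002, at 8 to 9 N. It springs back when let go.
- loupe: Bystander, loose: magnifier on a stand, white base 90 x 70 mm, post, upright round lens in a brass ring, 183 mm tall; origin at the centre of its underside, z up.
- flask: Bystander, loose: small stoppered glass flask, 50 mm across, 89 mm tall; origin at the centre of its underside, z up.
- blower: Bystander, loose: orange rubber dust blower standing on its foot, nozzle up, 58 mm across, 126 mm tall; origin at the centre of its underside, z up.
Things that resemble listed ones, but are neither listed nor needed, are in the scene too. Several things look just like the part that bears glass_center: the one meant starts nearest to the robot's base.

How it is judged:
On the way, in this order (a step that is already met when the one before it is completed fails the run):
1. the glass stands upright on the jack's plate, on the lens line (within 10 mm sideways) and square to the lens (within 0.15 rad), let go (horizontal distance between glass_center and jack_top below 0.05 m and z of glass_center in the frame of jack_top between 0.021 and 0.029 m and angle between glass_center's own z axis and vertical below 0.08 rad and y of glass_center in the frame of camera between -0.01 and 0.01 m and angle between the x axis of glass_center and the x axis of camera, either way round below 0.15 rad and contact force between the fingers and glass below 0.1 N), for 0.3 s.
2. the shutter button is held at its first click: its cap rests on the second stage, which is in by less than 0.35 mm, for 2.2 s on end (contact force between half_press and full_press above 0.1 N and value of joint full_press below 0.00035 m), for 2.2 s.
3. the shutter button is pressed fully home (second stage in by more than 1.5 mm) (value of joint full_press above 0.0015 m), for 0.05 s.
At the end, for the whole second after the job is handed in: Glass upright (0.08 rad) on the jack, within 50 mm of its plate centre and 10 mm of the lens line, square to the lens within 0.15 rad; shutter button up; camera at rest within 8 mm of its start; loupe, flask and blower within 20 mm of theirs (horizontal distance between glass_center and jack_top below 0.05 m and z of glass_center in the frame of jack_top between 0.021 and 0.029 m and angle between glass_center's own z axis and vertical below 0.08 rad and y of glass_center in the frame of camera between -0.01 and 0.01 m and angle between the x axis of glass_center and the x axis of camera, either way round below 0.15 rad and value of joint each of half_press, full_press below 0.0006 m and linear speed of camera below 0.01 m/s and distance of camera from where it was at the start of the episode below 0.008 m and distance of each of loupe, flask, blower from where it was at the start of the episode below 0.02 m); the robot touches nothing.
It fails at once if the fingers touch the polished part of the glass (contact force between the fingers and glass_c0 above 0.5 N).
It fails at once if a picture is taken while the glass is not on the jack (value of joint full_press above 0.001 m and horizontal distance between glass_center and jack_top above 0.06 m).
It fails at once if the camera is shifted by more than 8 mm or tipped by more than 0.06 rad (distance of camera from where it was at the start of the episode above 0.008 m or angle between camera's own z axis and vertical above 0.06 rad).
It fails at once if the loupe, flask or blower is shifted by more than 20 mm or tipped (distance of any of loupe, flask, blower from where it was at the start of the episode above 0.02 m or angle between any of loupe, flask, blower's own z axis and vertical above 0.15 rad).
It also fails if it takes over 58 s, if anything falls off the work surface, if the arm or the gripper's body presses on something with over 40 N, if the wrist force passes 120 N, or if a joint passes its speed limit or range.

## Working session

There is one attempt and no reset: what is moved stays moved. The work goes in short steps, Python scripts to look and compute and a shell command to move; the robot and the scene stay as the last step left them, time stands still between calls to the robot, and variables do not carry over. Pictures are saved under pics/ and viewed, at most 10 in all, crops included, and the job is handed in when it is done.

```bash
ls; mkdir -p pics; python3 - <<'E'
from plant import get_state, snapshot, camera_model, r
import cv2,numpy as np
for n in ("side","top"):
    p,d=snapshot(n); cv2.imwrite(f"pics/{n}0.png",p[:,:,::-1]); np.savez(f"{n}0.npz",p=p,d=d,K=camera_model(n)["intrinsics"],V=camera_model(n)["view"])
    print(n,camera_model(n))
print(get_state(), r.nose_length)
E
```

```text
pics
side {'intrinsics': array([[442.39296872,   0.        , 249.13563171],
       [  0.        , 442.39296872, 184.93037545],
       [  0.        ,   0.        ,   1.        ]]), 'view': array([[-0.95892966, -0.28288961,  0.02067296,  0.53851696],
       [-0.22382052,  0.70989832, -0.66779394,  0.27927783],
       [ 0.17423627, -0.64499445, -0.74405906,  0.97383294],
       [ 0.        ,  0.        ,  0.        ,  1.        ]])}
top {'intrinsics': array([[405.72884632,   0.        , 258.783651  ],
       [  0.        , 405.72884632, 192.01937749],
       [  0.        ,   0.        ,   1.        ]]), 'view': array([[-0.02087791, -0.99967476, -0.01464547, -0.09819496],
       [-0.9826093 ,  0.02322048, -0.1842275 ,  0.63862709],
       [ 0.18450766,  0.01054449, -0.98277451,  0.93551772],
       [ 0.        ,  0.        ,  0.        ,  1.        ]])}
{'clock': 0.1, 'q': array([ 1.13580321,  0.68989847, -0.19450534,  1.56617913,  0.15729062,
        0.90251324, -0.21510486]), 'qd': array([ 0.00090045, -0.00181757,  0.00084132, -0.00297322,  0.00045222,
        0.00136107,  0.00081955]), 'joint_torque': array([-2.53841419e-03, -5.28502393e+01, -1.27122425e+00, -1.53838009e+01,
       -5.25770977e-02,  2.00091243e-03,  5.92576203e-05]), 'tool_pos': array([ 0.28210221, -0.55712557,  0.2490071 ]), 'eef_rot': array([ 9.72648925e-01,  2.32278759e-01, -2.44371687e-04, -7.66910792e-04]), 'contact_force': array([ 0.22860105, -0.56204845,  0.01103138]), 'moment': array([ 0.06845839,  0.03290533, -0.00452516]), 'finger_force': 0.0, 'opening': 0.9995858886095716} 0.011
```

View pics/side0.png

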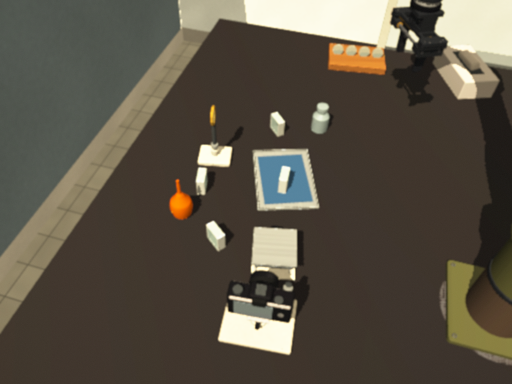

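View pics/top0.png

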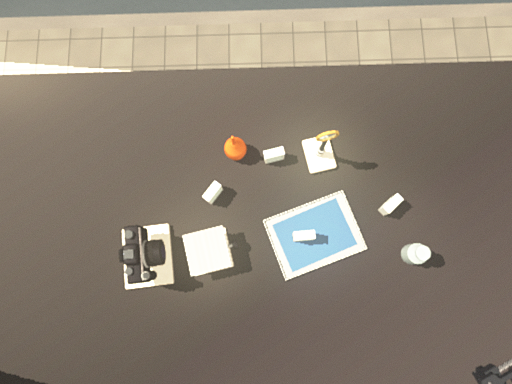

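The blocks in top view are at (305,236), on the tray, and at (391,204), (274,155) and (213,192), loose on the bench. The one on the tray fits, because it stands on the tray and is nearest the base, which projects to about (216,469). The camera is at (145,255) with its lens toward +u (world -y). The jack is at (208,251) and the shutter at about (146,275). Next I'll enlarge and measure.

```bash
cat > h.py <<'E'
import numpy as np,cv2
def load(n): z=np.load(n+".npz"); return z["p"],z["d"],z["K"],z["V"]
def cloud(d,K,V):
    v,u=np.mgrid[:d.shape[0],:d.shape[1]]
    c=np.stack([(u-K[0,2])/K[0,0]*d,(v-K[1,2])/K[1,1]*d,d],-1)
    return (c-V[:3,3])@V[:3,:3]
def cast(uv,h,K,V):
    uv=np.atleast_2d(uv).astype(float); ray=np.c_[(uv-K[[0,1],[2,2]])/K[0,0],np.ones(len(uv))]@V[:3,:3]
    o=-V[:3,:3].T@V[:3,3]; return o+ray*((h-o[2])/ray[:,2])[:,None]
E
python3 - <<'E'
from h import *
p,d,K,V=load("top0"); P=cloud(d,K,V); Z=P[...,2]
def rect(m,name,h):
    n,l,s,c=cv2.connectedComponentsWithStats(m.astype(np.uint8))
    for i in range(1,n):
        if s[i,4]<25: continue
        cs,_=cv2.findContours((l==i).astype(np.uint8),0,1); 
        W=cast(cs[0][:,0],h,K,V)[:,:2].astype(np.float32)
        (x,y),(w,hh),a=cv2.minAreaRect(W)
        print(name,"px",c[i].round(),"area",s[i,4],"xy",np.round([x,y],4),"wh",np.round([w,hh],4),"ang",round(a,1),"zmed",Z[l==i].mean().round(4))
hsv=cv2.cvtColor(p,cv2.COLOR_RGB2HSV); V_=hsv[...,2]
roi=np.zeros(Z.shape,bool); roi[120:300,110:440]=1
rect(roi&(Z>.048)&(Z<.07),"48-70",.06)
rect(roi&(Z>.118)&(Z<.150),"body",.125)
rect(roi&(V_>150)&(hsv[...,1]<90),"bright",.05)
b=p[120:300,110:440]; cv2.imwrite("pics/crop1.png",cv2.resize(b[100:180,0:150][:,:,::-1],None,fx=5,fy=5,interpolation=cv2.INTER_CUBIC))
cv2.imwrite("pics/crop2.png",cv2.resize(p[190:280,260:370][:,:,::-1],None,fx=6,fy=6,interpolation=cv2.INTER_CUBIC))
print(Z[225:248,290:320:2].round(3))
E
```

```text
48-70 px [235. 148.] area 240 xy [ 0.7508 -0.0541] wh [0.0476 0.0495] ang 89.7 zmed 0.0574
48-70 px [274. 153.] area 132 xy [ 0.7348 -0.1506] wh [0.0205 0.0491] ang 12.0 zmed 0.0501
48-70 px [320. 150.] area 37 xy [ 0.74   -0.2683] wh [0.0174 0.0181] ang 87.1 zmed 0.0568
48-70 px [211. 191.] area 130 xy [0.641 0.005] wh [0.0203 0.0492] ang 51.4 zmed 0.0503
48-70 px [393. 203.] area 161 xy [ 0.6002 -0.4357] wh [0.0201 0.0497] ang 42.4 zmed 0.0504
48-70 px [206. 251.] area 1776 xy [0.4967 0.016 ] wh [0.0999 0.1002] ang 12.8 zmed 0.0607
48-70 px [304. 235.] area 178 xy [ 0.5283 -0.2178] wh [0.0202 0.0501] ang 3.5 zmed 0.053
48-70 px [413. 254.] area 183 xy [ 0.4783 -0.4786] wh [0.0472 0.0384] ang 1.7 zmed 0.056
body px [326. 140.] area 60 xy [ 0.7424 -0.2739] wh [0.0134 0.0485] ang 13.1 zmed 0.1376
body px [132. 256.] area 1102 xy [0.4878 0.1744] wh [0.1297 0.0576] ang 13.1 zmed 0.1302
bright px [318. 154.] area 966 xy [ 0.734  -0.2703] wh [0.0928 0.0875] ang 10.3 zmed 0.0275
bright px [274. 154.] area 310 xy [ 0.7342 -0.1523] wh [0.0365 0.0572] ang 13.1 zmed 0.0332
bright px [212. 192.
[... 4048 characters left out ...]
 4.000e-03]
 [ 5.000e-03  6.000e-03 -1.000e-03  5.000e-03  7.000e-03  3.000e-03
   3.000e-03  3.000e-03  3.000e-03  4.000e-03  3.000e-03  6.000e-03
   3.000e-03  6.000e-03  4.000e-03]
 [ 4.000e-03  2.000e-03  5.000e-03  4.000e-03  7.000e-03  0.000e+00
   6.000e-03  1.000e-03  4.000e-03  5.000e-03  3.000e-03  3.000e-03
   4.000e-03  2.000e-03  3.000e-03]
 [ 1.000e-03  6.000e-03  2.000e-03  2.000e-03  5.000e-03  3.000e-03
   5.000e-03  2.000e-03  2.000e-03  3.000e-03  4.000e-03  5.000e-03
   1.000e-03  4.000e-03  1.036e+00]
 [ 4.000e-03  2.000e-03  2.000e-03  6.000e-03  2.000e-03  5.000e-03
   3.000e-03  8.000e-03  3.000e-03  5.000e-03  5.000e-03  4.000e-03
   1.000e-03  7.000e-03  3.000e-03]]
```

```bash
python3 - <<'E'
from h import *
def f(W,name):
    (x,y),(w,h),a=cv2.minAreaRect(W.astype(np.float32)); print(name,len(W),np.round([x,y,w,h],4),"ang",round(a,2))
for n in ("top0","side0"):
    p,d,K,V=load(n); P=cloud(d,K,V); Z=P[...,2]; X=P[...,0];Y=P[...,1]
    hsv=cv2.cvtColor(p,cv2.COLOR_RGB2HSV)
    reg=(X>.38)&(X<.62)&(Y>.07)&(Y<.28)
    br=(hsv[...,2]>130)
    for lo,hi in ((.006,.035),):
        m=reg&br&(Z>lo)&(Z<hi); print(np.median(Z[m])); f(P[m][:,:2],n+" base")
    h=np.median(Z[m]); v,u=np.nonzero(m); f(cast(np.c_[u,v],h,K,V)[:,:2],n+" base cast")
    hh=np.histogram(Z[reg],bins=np.arange(.0,.16,.005)); print(hh[0])
    m=reg&(Z>.120)&(Z<.130); v,u=np.nonzero(m); f(cast(np.c_[u,v],.125,K,V)[:,:2],n+" bodytop")
    m=(abs(X-.5)<.1)&(abs(Y-.015)<.075)&(abs(Z-.061)<.006); v,u=np.nonzero(m); f(cast(np.c_[u,v],.061,K,V)[:,:2],n+" jack")
    m=(abs(X-.53)<.05)&(abs(Y+.22)<.05)&(Z>.046)&(Z<.058); v,u=np.nonzero(m); W=cast(np.c_[u,v],.053,K,V)[:,:2]; f(W,n+" glass");
    C=np.cov(W.T); e,E=np.linalg.eigh(C); print(W.mean(0),np.degrees(np.arctan2(E[1,0],E[0,0])),np.sqrt(12*e))
    print("hue of glass",np.median(p[m],0))
p,d,K,V=load("side0")
cv2.imwrite("pics/c.png",np.vstack([cv2.resize(q[:,:,::-1],(600,300),interpolation=cv2.INTER_CUBIC) for q in (load("top0")[0][215:295,100:260],p[260:360,190:390])]))
E
```

```text
0.013192430139810305
top0 base 1036 [0.4945 0.1727 0.1611 0.1205] ang 5.87
top0 base cast 1036 [0.4941 0.1717 0.1601 0.1207] ang 5.86
[1801   92  793  167    0    0    0    0    0    0    3   20   30   18
   21   31   24   37   46   78   80  128  207  164  376  230  115  166
  149   33    0]
top0 bodytop 606 [0.4882 0.1725 0.1297 0.0536] ang 13.12
top0 jack 1771 [0.4967 0.0158 0.0998 0.1001] ang 12.76
top0 glass 178 [ 0.5288 -0.2185  0.0204  0.0504] ang 3.92
[ 0.52866536 -0.21846955] -175.86828578627913 [0.02054295 0.0504442 ]
hue of glass [255. 255. 255.]
0.014248553005089412
side0 base 2115 [0.4899 0.1736 0.1501 0.1172] ang 5.92
side0 base cast 2115 [0.4894 0.1752 0.1493 0.1188] ang 6.15
[3531   99 1356  661   25    3   13   23    4   38   61   43   74   72
   68   78   68   69   95   93  113  137  181  182  369  356  161  184
  198   71    0]
side0 bodytop 725 [0.4904 0.1675 0.129  0.0647] ang 6.8
side0 jack 1652 [0.4983 0.0157 0.0984 0.1029] ang 12.71
side0 glass 119 [ 0.5298 -0.2179  0.0202  0.0576] ang 4.0
[ 0.52990058 -0.21800735] -175.7285531241176 [0.02060205 0.05683153]
hue of glass [250. 251. 236.]
```

View pics/c.png

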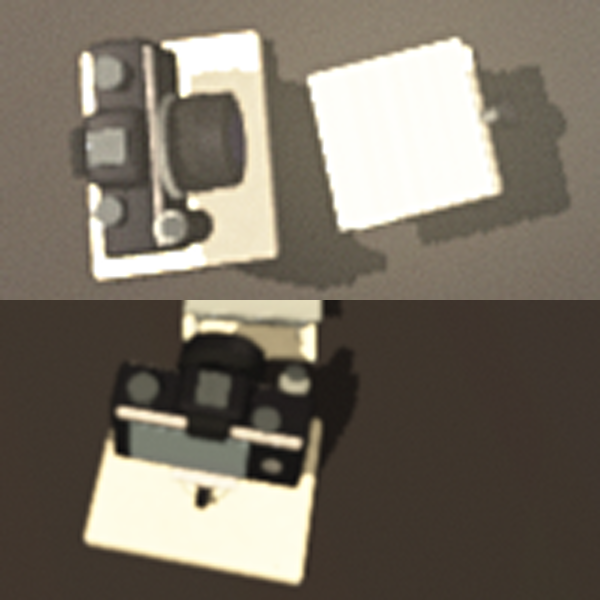

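View pics/crop2.png

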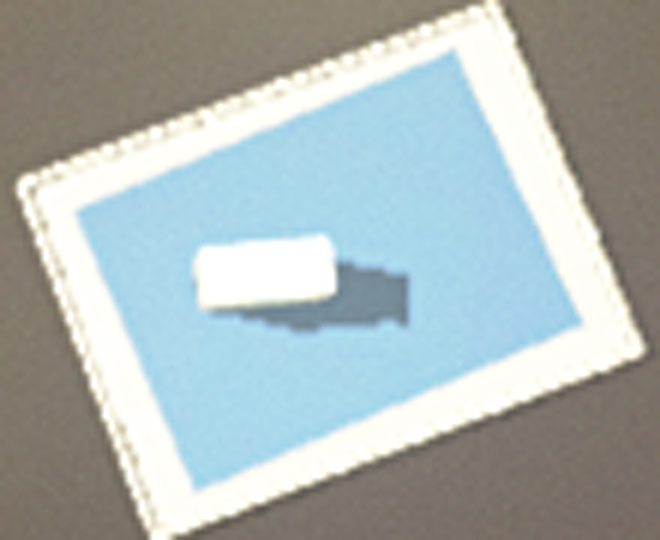

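The crop shows the block alone on the blue pad, with its long side nearly along world y at about 4°. That makes it the target, since it is on the tray and nearest the base. The camera's yaw is about 6°, the lens looks toward (0.10,-0.995), and the shutter with its steel cap is on the robot side.

```bash
cat >> h.py <<'E'
from scipy.spatial.transform import Rotation as Ro
def down(yawy):  # tool down, tool y at world angle yawy (deg)
    a=np.radians(yawy); y=np.array([np.cos(a),np.sin(a),0]); z=np.array([0,0,-1.]); return np.c_[np.cross(y,z),y,z]
def go(pos,R):
    from plant import get_state
    s=get_state(); Rc=Ro.from_quat(s["eef_rot"]).as_matrix()
    print("turn",Ro.from_matrix(Rc.T@R).as_rotvec().round(4),"shift before turn",(Rc.T@(pos-s["tool_pos"])).round(4),"after",(R.T@(pos-s["tool_pos"])).round(4))
    print("pos",s["tool_pos"].round(4),"F",s["contact_force"].round(2),"q",s["q"].round(2),"open",round(s["opening"],3),"fin",s["finger_force"],"t",s["clock"])
E
python3 -c "
from h import *
go(np.array([.529,-.218,.16]),down(-86))"
```

```text
turn [-0.0016  0.0004  0.399 ] shift before turn [ 0.3735 -0.1908  0.0893] after [ 0.27   -0.3211  0.089 ]
pos [ 0.2821 -0.5571  0.249 ] F [ 0.23 -0.56  0.01] q [ 1.14  0.69 -0.19  1.57  0.16  0.9  -0.22] open 1.0 fin 0.0 t 0.1
```

```bash
python3 -m inch '1 0 0 0 0 0 0.1; 1 0 0 0 0 0 0.1; 1 0 0 0 0 0 0.1; 1 0 0 0 0 0 0.099; 1 0.0225 -0.0268 0 0 0 0; 1 0.0225 -0.0268 0 0 0 0; 1 0.0225 -0.0268 0.009 0 0 0; 1 0.0225 -0.0268 0.01 0 0 0; 1 0.0225 -0.0268 0.01 0 0 0; 1 0.0225 -0.0268 0.01 0 0 0; 1 0.0225 -0.0268 0.01 0 0 0; 1 0.0225 -0.0268 0.01 0 0 0; 1 0.0225 -0.0268 0.01 0 0 0; 1 0.0225 -0.0268 0.01 0 0 0; 1 0.0225 -0.0268 0.01 0 0 0; 1 0.0225 -0.0268 0 0 0 0; 1 0 0 0 0 0 0; 1 0 0 0 0 0 0'
python3 - <<'E'
from h import *
from plant import *
go(np.array([.529,-.218,.16]),down(-86))
c=camera_model("wrist"); p,d=snapshot("wrist"); K,V=c["intrinsics"],c["view"]
np.savez("w1.npz",p=p,d=d,K=K,V=V); cv2.imwrite("pics/w1.png",p[:,:,::-1])
P=cloud(d,K,V);Z=P[...,2]
m=(abs(P[...,0]-.53)<.05)&(abs(P[...,1]+.22)<.05)&(Z>.045)&(Z<.06)&(d>0)
v,u=np.nonzero(m); W=cast(np.c_[u,v],.053,K,V)[:,:2]
print(len(W),Z[m].mean(),cv2.minAreaRect(W.astype(np.float32)),u.mean(),v.mean())
E
```

```text
clock: 1.6
tool_pos: [0.5307, -0.2148, 0.1602]
eef_rot: [0.999, 0.038, 0.0, -0.001]
contact_force: [-1.4, -1.0, 0.4]
opening: 1.0
finger_force: 0.0
turn [-0.0016 -0.0001  0.0058] shift before turn [-0.002   0.0031  0.0002] after [-0.0019  0.0031  0.0002]
pos [ 0.5307 -0.2148  0.1602] F [-1.4  -0.97  0.42] q [ 0.31  0.74 -0.01  1.81  0.01  0.59 -1.2 ] open 1.0 fin 0.0 t 1.6
1496 0.05245572607293551 ((0.5311660766601562, -0.21916942298412323), (0.021967483684420586, 0.04991903528571129), 4.332530975341797) 258.45788770053474 193.64438502673798
```

View pics/w1.png

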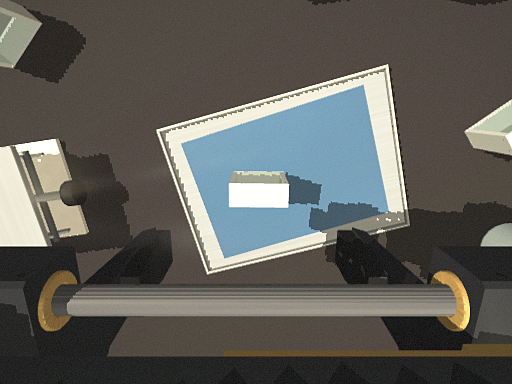

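The wrist view shows the target block at (258,190), between the open fingers and well aligned. I'll descend and grip.

```bash
python3 -m inch '1 -0.001 0.0037 0.01 0 0 0.005; 1 0 0 0.02 0 0 0; 1 0 0 0.02 0 0 0; 1 0 0 0.02 0 0 0; 1 0 0 0.02 0 0 0; 1 0 0 0.02 0 0 0; 1 0 0 0.015 0 0 0; 1 0 0 0.01 0 0 0; 1 0 0 0 0 0 0; 1 0 0 0 0 0 0'
python3 -c "
from h import *
go(np.array([.530,-.2185,.025]),down(-86))"
python3 -m inch '-1 0 0 0 0 0 0; -1 0 0 0 0 0 0; -1 0 0 0 0 0 0; -1 0 0 0 0 0 0; -1 0 0 0 0 0 0; -1 0 0 0 0 0 0; -1 0 0 0 0 0 0; -1 0 0 0 0 0 0' 12
```

```text
clock: 2.48
tool_pos: [0.5277, -0.2229, 0.0254]
eef_rot: [1.0, 0.031, -0.001, 0.0]
contact_force: [0.6, 0.2, -0.2]
opening: 1.0
finger_force: 0.0
turn [ 0.0003  0.0011 -0.0069] shift before turn [ 0.0025 -0.0042  0.0004] after [ 0.0026 -0.0042  0.0004]
pos [ 0.5277 -0.2229  0.0254] F [ 0.64  0.18 -0.18] q [ 0.32  0.96 -0.    1.86  0.01  0.32 -1.2 ] open 1.0 fin 0.0 t 2.4833
clock: 3.15
tool_pos: [0.5287, -0.2214, 0.026]
eef_rot: [0.999, 0.033, 0.0, -0.0]
contact_force: [-0.4, 0.8, 4.0]
opening: 0.565
finger_force: 12.0
```

```bash
python3 -m inch '-1 0 0 0 0 0 0; -1 0 0 -0.01 0 0 0; -1 0 0 -0.02 0 0 0; -1 0 0 -0.03 0 0 0; -1 0 0 -0.03 0 0 0; -1 0 0 -0.03 0 0 0; -1 0 0 -0.02 0 0 0; -1 0 0 0 0 0 0; -1 0 0 0 0 0 0' 20
python3 -c "
from h import *
go(np.array([.506,.0155,.165]),down(6))"
```

```text
clock: 3.9
tool_pos: [0.5289, -0.2222, 0.1669]
eef_rot: [0.999, 0.032, 0.001, 0.001]
contact_force: [0.6, 0.8, -1.9]
opening: 0.563
finger_force: 20.0
turn [ 2.7000e-03 -6.0000e-04 -1.6111e+00] shift before turn [-0.0076 -0.2387  0.0016] after [0.2388 0.002  0.0019]
pos [ 0.5289 -0.2222  0.1669] F [ 0.6   0.82 -1.85] q [ 0.32  0.73 -0.    1.81  0.01  0.6  -1.2 ] open 0.563 fin 19.999986849725246 t 3.9
```

```bash
python3 -m inch '-1 0 0 0 0 0 -0.06; -1 0 0 0 0 0 -0.117; -1 0 0 0 0 0 -0.117; -1 0 0 0 0 0 -0.117; -1 0 0 0 0 0 -0.117; -1 0 0 0 0 0 -0.117; -1 0 0 0 0 0 -0.117; -1 0 0 0 0 0 -0.117; -1 0 0 0 0 0 -0.117; -1 0 0 0 0 0 -0.117; -1 0 0 0 0 0 -0.117; -1 0 0 0 0 0 -0.117; -1 0 0 0 0 0 -0.117; -1 0 0 0 0 0 -0.087; -1 0 0 0 0 0 -0.06; -1 0 0 0 0 0 0'
python3 -m inch '-1 0.01 0 0 0 0 0; -1 0.02 0 0 0 0 0; -1 0.027 0 0 0 0 0; -1 0.03 0 0 0 0 0; -1 0.03 0 0 0 0 0; -1 0.03 0 0 0 0 0; -1 0.03 0 0 0 0 0; -1 0.027 0 0 0 0 0; -1 0.02 0 0 0 0 0; -1 0.012 0 0 0 0 0; -1 0 0 0 0 0 0; -1 0 0 0 0 0 0; -1 0 0 0 0 0 0'
python3 - <<'E'
from h import *
from plant import *
go(np.array([.506,.0155,.165]),down(6))
for n in ("side","top"):
    p,d=snapshot(n); c=camera_model(n); np.savez(n+"2.npz",p=p,d=d,K=c["intrinsics"],V=c["view"])
p=load("side2")[0]
cv2.imwrite("pics/s2.png",cv2.resize(p[190:370,180:380][:,:,::-1],(660,594),interpolation=cv2.INTER_CUBIC))
E
```

```text
clock: 5.23
tool_pos: [0.5272, -0.2215, 0.1639]
eef_rot: [0.669, 0.744, -0.0, -0.002]
contact_force: [0.8, 0.4, -0.8]
opening: 0.564
finger_force: 20.0
clock: 6.32
tool_pos: [0.5035, 0.0119, 0.1654]
eef_rot: [0.67, 0.743, -0.001, 0.0]
contact_force: [-0.1, 0.1, -1.4]
opening: 0.566
finger_force: 20.0
turn [-0.001   0.0011 -0.0015] shift before turn [0.0033 0.0028 0.0004] after [0.0033 0.0029 0.0004]
pos [0.5035 0.0119 0.1654] F [-0.13  0.12 -1.4 ] q [ 0.12  0.69 -0.39  2.    0.48  0.54 -0.5 ] open 0.566 fin 19.999796370975673 t 6.3167
```

View pics/s2.png

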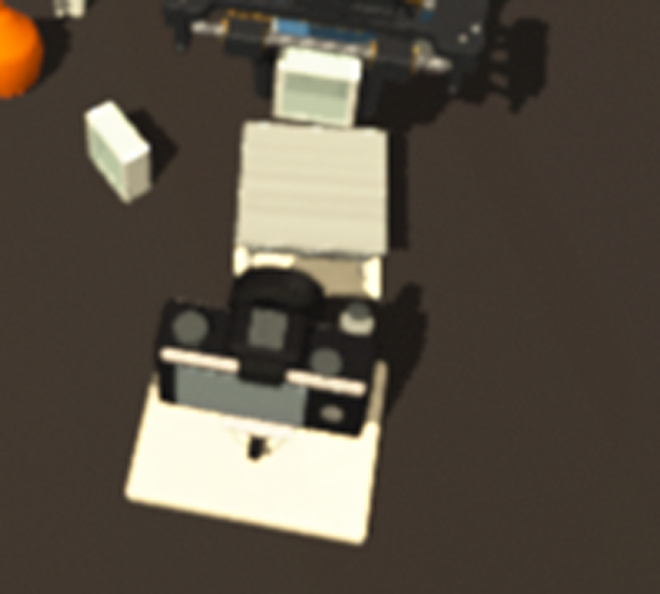

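```bash
python3 - <<'E'
from h import *
_,_,K,V=load("side0"); S=cast([[218.5,340],[289.7,354.5]],.0135,K,V)[:,:2]
_,_,K,V=load("top0"); T=cast([[168.8,223.5],[173.9,283],[125.9,289.1]],.0135,K,V)[:,:2]
print("side back",S,np.linalg.norm(S[0]-S[1]),"top front L,R, back R",T,np.linalg.norm(T[0]-T[1]),np.linalg.norm(T[2]-T[1]))
for a,b in ((S[1],S[0]),(T[1],T[0])): print(np.degrees(np.arctan2(*(b-a)[::-1])))
yaw=np.radians(6.0); cx=np.array([-np.sin(yaw),np.cos(yaw)])
print("centre side",S.mean(0)-.06*cx,"top",T[:2].mean(0)+.06*cx,(T[0]+T[2])/2)
# round lens: black pixels in top, at height~.086..  ; viewfinder plate/button cap: bright low-sat px
for n in ("top0","side0"):
    p,d,K,V=load(n); P=cloud(d,K,V)
    hsv=cv2.cvtColor(p,cv2.COLOR_RGB2HSV)
    C=np.array([.490,.174]); rel=P[...,:2]-C; lx=rel@cx; ly=rel@np.array([-np.cos(yaw),-np.sin(yaw)])
    m=(abs(ly-.05)<.014)&(abs(lx+.027)<.016)&(P[...,2]>.122)&(P[...,2]<.136)&(hsv[...,2]>110)
    v,u=np.nonzero(m); W=cast(np.c_[u,v],.128,K,V)[:,:2]
    print(n,"button",len(W),u.mean(),v.mean(),np.median(P[m][:,2]),W.mean(0),P[m].mean(0),cv2.minEnclosingCircle(W.astype(np.float32)))
    m=(abs(ly)<.04)&(lx>-.064)&(lx<-.04)&(P[...,2]>.10)&(P[...,2]<.125)
    print("lens barrel ly mean (top part)",np.mean(ly[m]),m.sum())
print("expected button",C-.027*cx+.05*np.array([-np.cos(yaw),-np.sin(yaw)]))
E
```

```text
side back [[0.55600173 0.24142568]
 [0.40969143 0.2279919 ]] 0.1469257231755586 top front L,R, back R [[0.5689722  0.11786421]
 [0.42136217 0.10228073]
 [0.40909019 0.22067533]] 0.14843033834455244 0.11902891338471218
5.2460200590701636
6.026503814375368
centre side [0.48911829 0.17503748] top [0.48889547 0.16974379] [0.48903119 0.16926977]
top0 button 55 143.65454545454546 275.94545454545454 0.12759211337947063 [0.44141908 0.14406905] [0.44141015 0.14426181 0.12735907] ((0.44092631340026855, 0.1480027735233307), 0.01377076841890812)
lens barrel ly mean (top part) 0.002229076821428333 226
side0 button 44 287.77272727272725 287.79545454545456 0.12476652054824908 [0.44229939 0.1481586 ] [0.44241475 0.14659946 0.12522924] ((0.44241222739219666, 0.1468893438577652), 0.00878237932920456)
lens barrel ly mean (top part) 0.0008608309938085515 219
expected button [0.44309617 0.14192149]
```

```bash
python3 -m inch '-1 0.003 0.0022 0 0 0 0; -1 0 0 0.015 0 0 0; -1 0 0 0.02 0 0 0; -1 0 0 0.02 0 0 0; -1 0 0 0.012 0 0 0; -1 0 0 0.006 0 0 0; -1 0 0 0 0 0 0; -1 0 0 0 0 0 0; -1 0 0 0 0 0 0; -1 0 0 0 0 0 0'
python3 -c "
from h import *
go(np.array([.5055,.0155,.085]),down(6))"
```

```text
clock: 7.25
tool_pos: [0.5064, 0.0162, 0.0935]
eef_rot: [0.669, 0.743, 0.001, 0.001]
contact_force: [0.2, -0.7, -0.6]
opening: 0.568
finger_force: 20.0
turn [ 0.0017 -0.0001 -0.0001] shift before turn [-0.0006 -0.0009  0.0085] after [-0.0006 -0.0009  0.0085]
pos [0.5064 0.0162 0.0935] F [ 0.19 -0.75 -0.56] q [ 0.04  0.81 -0.27  2.04  0.58  0.36 -0.59] open 0.568 fin 20.00003396300599 t 7.25
```

```bash
python3 -m inch '-1 0 0 0.005 0 0 0; -1 0 0 0 0 0 0; -1 0 0 0.0015 0 0 0; -1 0 0 0 0 0 0; -1 0 0 0 0 0 0'
python3 -m inch '-1 0 0 0.001 0 0 0; -1 0 0 0 0 0 0; -1 0 0 0 0 0 0'
python3 -m inch '-1 0 0 0.001 0 0 0; -1 0 0 0 0 0 0; -1 0 0 0 0 0 0'
```

```text
clock: 7.67
tool_pos: [0.5057, 0.0162, 0.0862]
eef_rot: [0.669, 0.743, -0.0, 0.0]
contact_force: [-0.2, 0.1, -1.3]
opening: 0.566
finger_force: 20.0
clock: 7.92
tool_pos: [0.5057, 0.0162, 0.0852]
eef_rot: [0.669, 0.743, -0.0, 0.0]
contact_force: [-0.3, 0.9, -1.4]
opening: 0.565
finger_force: 20.0
clock: 8.17
tool_pos: [0.5057, 0.0162, 0.0842]
eef_rot: [0.669, 0.743, -0.0, 0.0]
contact_force: [-0.5, -0.4, -0.9]
opening: 0.569
finger_force: 20.0
```

```bash
python3 -m inch '-1 0 0 0.0007 0 0 0; -1 0 0 0 0 0 0; -1 0 0 0 0 0 0'
python3 -m inch '-1 0 0 0.0007 0 0 0; -1 0 0 0 0 0 0; -1 0 0 0 0 0 0'
```

```text
clock: 8.42
tool_pos: [0.5058, 0.0162, 0.084]
eef_rot: [0.669, 0.743, 0.0, 0.0]
contact_force: [-0.8, -0.9, 4.9]
opening: 0.562
finger_force: 20.0
clock: 8.67
tool_pos: [0.5058, 0.0162, 0.084]
eef_rot: [0.669, 0.743, 0.0, 0.001]
contact_force: [-2.5, -0.6, 12.0]
opening: 0.567
finger_force: 20.0
```

Contact with the plate is felt at TCP z = 0.084. I'll relax the push, release and back up.

```bash
python3 -m inch '-1 0 0 -0.001 0 0 0; -1 0 0 0 0 0 0; 0.3 0 0 0 0 0 0; 0.4 0 0 0 0 0 0; 0.6 0 0 0 0 0 0; 1 0 0 0 0 0 0; 1 0 0 0 0 0 0; 1 0 0 0 0 0 0; 1 0 0 0 0 0 0' 5
python3 -m inch '1 0 0 -0.01 0 0 0; 1 0 0 -0.03 0 0 0; 1 0 0 -0.04 0 0 0; 1 0 0 -0.04 0 0 0; 1 0 0 -0.03 0 0 0; 1 0 0 0 0 0 0; 1 0 0 0 0 0 0; 1 0 0 0 0 0 0'
python3 - <<'E'
from h import *
from plant import *
c=camera_model("wrist"); p,d=snapshot("wrist"); K,V=c["intrinsics"],c["view"]; np.savez("w3.npz",p=p,d=d,K=K,V=V); cv2.imwrite("pics/w3.png",p[:,:,::-1])
c=camera_model("side"); p,d=snapshot("side"); np.savez("side3.npz",p=p,d=d,K=c["intrinsics"],V=c["view"])
for n in ("w3","side3"):
    p,d,K,V=load(n); P=cloud(d,K,V); Z=P[...,2]
    m=(abs(P[...,0]-.505)<.05)&(abs(P[...,1]-.016)<.05)&(Z>.105)&(Z<.117)&(d>0)
    v,u=np.nonzero(m); W=cast(np.c_[u,v],.111,K,V)[:,:2]
    if len(W)>5: print(n,len(W),Z[m].mean(),cv2.minAreaRect(W.astype(np.float32)),u.mean(),v.mean())
E
```

```text
clock: 9.42
tool_pos: [0.5057, 0.0163, 0.0838]
eef_rot: [0.669, 0.743, 0.0, 0.0]
contact_force: [0.0, -1.1, 1.6]
opening: 0.993
finger_force: 0.0
clock: 10.08
tool_pos: [0.5051, 0.0158, 0.2332]
eef_rot: [0.669, 0.743, -0.001, -0.0]
contact_force: [-0.0, 0.1, 0.2]
opening: 1.003
finger_force: 0.0
w3 1285 0.11056246880219345 ((0.5049363374710083, 0.01885167881846428), (0.049412842839956284, 0.02023378759622574), 5.996694087982178) 254.50505836575874 185.9906614785992
side3 216 0.11101263129039227 ((0.5049181580543518, 0.01845848187804222), (0.05013139173388481, 0.025346996262669563), 6.465948104858398) 272.64814814814815 233.0462962962963
```

View pics/w3.png

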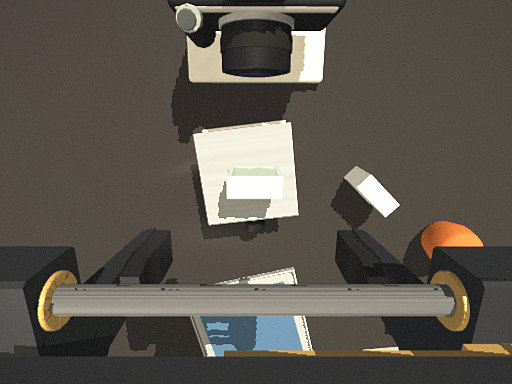

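The glass stands upright on the jack at (254,186), parallel to the camera base's front edge (188–324, 82). The lens is centred at u≈257 and the shutter cap at (187,19). Next I'll quantify the alignment and locate the button.

```bash
python3 - <<'E'
from h import *
p,d,K,V=load("w3"); P=cloud(d,K,V)
F=cast([[188.5,82],[324,82]],.0135,K,V)[:,:2]; print("base front",F,np.linalg.norm(F[0]-F[1]),np.degrees(np.arctan2(*(F[1]-F[0])[::-1])))
yaw=np.radians(6.0); cx=np.array([-np.sin(yaw),np.cos(yaw)]); cy=np.array([-np.cos(yaw),-np.sin(yaw)])
C=F.mean(0)+.06*cx; print("centre",C,"glass in camera",(np.array([.505,.0185])-C)@np.c_[cx,cy])
g=cv2.cvtColor(p,cv2.COLOR_RGB2GRAY)
print(P[19,187],P[14:26:3,178:198:3,2].round(4))
b=cv2.HoughCircles(cv2.resize(g[0:45,160:220],None,fx=4,fy=4),cv2.HOUGH_GRADIENT,1,200,param1=100,param2=15,minRadius=25,maxRadius=65); print(b)
c=b[0,0]/4
print("hough px",c[:2]+[160,0],cast(c[:2]+[160,0],.130,K,V))
m=(abs(P[...,0]-.441)<.016)&(abs(P[...,1]-.145)<.018)&(P[...,2]>.126)&(P[...,2]<.135)&(g>90)
v,u=np.nonzero(m); print(len(u),u.min(),u.max(),v.min(),v.max(),P[m].mean(0))
print("expected button",C-.027*cx+.05*cy)
E
```

```text
base front [[0.42212295 0.10478094]
 [0.57230716 0.12050172]] 0.15100476762808906 5.975770396546759
centre [0.49094335 0.17231264] glass in camera [-0.15443936  0.00209815]
[0.44393837 0.14070577 0.1304436 ] [[0.1312 0.131  0.1321 0.1311 0.1313 0.1313 0.124 ]
 [0.1293 0.1309 0.1324 0.1307 0.1296 0.1297 0.1228]
 [0.1293 0.1303 0.129  0.131  0.13   0.1305 0.1292]
 [0.1288 0.1296 0.1295 0.1297 0.1291 0.1302 0.1221]]
[[[119.5  66.5  56.6]]]
hough px [189.875  16.625] [[0.44579946 0.14251717 0.13      ]]
327 177 196 4 29 [0.44311634 0.1412723  0.13012013]
expected button [0.44403952 0.14023413]
```

```bash
cat >> h.py <<'E'
def press(gap):
    yaw=np.radians(6.0); cx=np.array([-np.sin(yaw),np.cos(yaw),0]); t=np.radians(20)
    a=np.array([0,0,np.cos(t)])-np.sin(t)*cx; y=np.array([np.cos(yaw),np.sin(yaw),0])
    go(np.array([.4438,.1406,.130])+a*(.011+gap),np.c_[np.cross(y,-a),y,-a])
E
python3 -c "
from h import *
press(.03)"
```

```text
turn [-3.200e-03  3.494e-01 -1.000e-04] shift before turn [ 0.1164 -0.0473  0.064 ] after [ 0.0875 -0.0475  0.0998]
pos [0.5047 0.0159 0.2324] F [ 0.12 -0.13  0.16] q [ 0.18  0.59 -0.48  1.93  0.4   0.72 -0.43] open 1.002 fin 0.0 t 10.1833
```

```bash
python3 -m inch '-1 0.015 -0.006 0 0 0 0; -1 0.025 -0.01 0 0 0 0; -1 0.026 -0.011 0 0 0 0; -1 0.025 -0.01 0 0 0 0; -1 0.0154 -0.0063 0 0 0 0; -1 0.01 -0.004 0.01 0 0.05 0; -1 0 0 0.02 0 0.1 0; -1 0 0 0.02 0 0.1 0; -1 0 0 0.01 0 0.0994 0; -1 0 0 0 0 0 0; -1 0 0 0 0 0 0; -1 0 0 0 0 0 0; -1 0 0 0 0 0 0'
python3 -c "
from h import *
press(.01)"
```

```text
clock: 11.27
tool_pos: [0.446, 0.1355, 0.1754]
eef_rot: [0.657, 0.733, 0.116, -0.128]
contact_force: [0.6, 0.3, -0.0]
opening: 0.041
finger_force: 0.0
turn [0.0007 0.0008 0.0047] shift before turn [-0.0105 -0.0017  0.0235] after [-0.0106 -0.0016  0.0235]
pos [0.446  0.1355 0.1754] F [ 0.56  0.31 -0.04] q [ 0.27  0.73 -0.7   2.13  0.29  0.36 -0.44] open 0.041 fin 0.0 t 11.2667
```

```bash
python3 -m inch '-1 -0.0105 -0.0017 0.006 0 0 0; -1 0 0 0.01 0 0 0; -1 0 0 0.0075 0 0 0; -1 0 0 0 0 0 0; -1 0 0 0 0 0 0; -1 0 0 0 0 0 0'
python3 -c "
from h import *
press(.004)"
python3 - <<'E'
from h import *
from plant import *
p,d=snapshot("side"); cv2.imwrite("pics/s4.png",cv2.resize(p[200:340,200:340][:,:,::-1],(590,590),interpolation=cv2.INTER_CUBIC))
E
```

```text
clock: 11.77
tool_pos: [0.4444, 0.1319, 0.149]
eef_rot: [0.658, 0.732, 0.116, -0.129]
contact_force: [-0.2, -0.4, 0.3]
opening: 0.005
finger_force: 0.0
turn [ 0.0001 -0.      0.0015] shift before turn [0.0017 0.0003 0.0058] after [0.0017 0.0003 0.0058]
pos [0.4444 0.1319 0.149 ] F [-0.21 -0.41  0.35] q [ 0.24  0.77 -0.65  2.15  0.32  0.29 -0.44] open 0.005 fin 0.0 t 11.7667
```

View pics/s4.png

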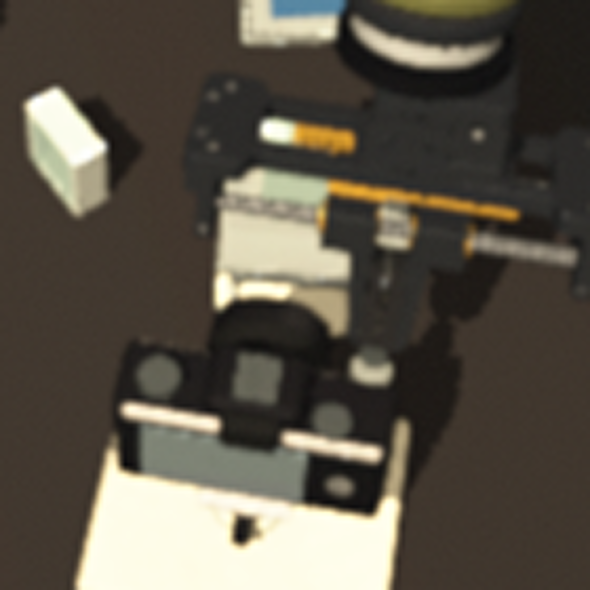

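The shut fingers hover over the cap at (375,355) and are clear of the hump. I'll approach and feel for the click.

```bash
python3 -m inch '-1 0.0017 0.0003 0.004 0 0 0; -1 0 0 0 0 0 0; -1 0 0 0 0 0 0; -1 0 0 0 0 0 0; -1 0 0 0.002 0 0 0; -1 0 0 0 0 0 0; -1 0 0 0 0 0 0; -1 0 0 0 0 0 0'
python3 -c "
from h import *
press(0)"
for i in 1; do python3 -m inch '-1 0 0 0.001 0 0 0; -1 0 0 0 0 0 0; -1 0 0 0 0 0 0'; done
python3 -m inch '-1 0 0 0.001 0 0 0; -1 0 0 0 0 0 0; -1 0 0 0 0 0 0'
python3 -m inch '-1 0 0 0.001 0 0 0; -1 0 0 0 0 0 0; -1 0 0 0 0 0 0'
python3 -c "
from h import *
press(0)"
```

```text
clock: 12.48
tool_pos: [0.4442, 0.1351, 0.1436]
eef_rot: [0.659, 0.732, 0.116, -0.129]
contact_force: [-0.1, 0.3, 0.1]
opening: 0.007
finger_force: 0.0
turn [-0.0001 -0.0003  0.0002] shift before turn [0.0006 0.0002 0.0037] after [0.0006 0.0002 0.0037]
pos [0.4442 0.1351 0.1436] F [-0.1   0.34  0.08] q [ 0.23  0.78 -0.64  2.16  0.32  0.28 -0.45] open 0.007 fin 0.0 t 12.4833
clock: 12.73
tool_pos: [0.4442, 0.1355, 0.1427]
eef_rot: [0.659, 0.732, 0.116, -0.129]
contact_force: [0.2, -0.0, -0.8]
opening: 0.005
finger_force: 0.0
clock: 12.98
tool_pos: [0.4441, 0.1358, 0.1417]
eef_rot: [0.659, 0.732, 0.116, -0.129]
contact_force: [0.3, -0.2, 0.5]
opening: 0.006
finger_force: 0.0
clock: 13.23
tool_pos: [0.4442, 0.1361, 0.1408]
eef_rot: [0.659, 0.732, 0.116, -0.129]
contact_force: [1.3, -1.2, 1.2]
opening: 0.006
finger_force: 0.4
turn [ 0.0001 -0.0002  0.0003] shift before turn [0.0005 0.0001 0.0007] after [0.0005 0.0001 0.0007]
pos [0.4442 0.1361 0.1408] F [ 1.25 -1.18  1.23] q [ 0.22  0.78 -0.63  2.16  0.32  0.27 -0.45] open 0.006 fin 0.42939368169754744 t 13.2333
```

```bash
python3 -m inch '-1 0 0 0.0005 0 0 0; -1 0 0 0 0 0 0; -1 0 0 0 0 0 0' | grep -E "pos|contact|clock"
python3 -m inch '-1 0 0 0.0005 0 0 0; -1 0 0 0 0 0 0; -1 0 0 0 0 0 0'| grep -E "pos|contact|clock"
python3 -m inch '-1 0 0 0.0005 0 0 0; -1 0 0 0 0 0 0; -1 0 0 0 0 0 0'| grep -E "pos|contact|clock"
```

```text
clock: 13.48
tool_pos: [0.4442, 0.1363, 0.1404]
contact_force: [0.0, 0.1, -0.2]
clock: 13.73
tool_pos: [0.4442, 0.1365, 0.1399]
contact_force: [0.2, -0.1, 1.3]
clock: 13.98
tool_pos: [0.4441, 0.1367, 0.1394]
contact_force: [1.0, 0.9, 0.4]
```

```bash
python3 -m inch '-1 0 0 0.0004 0 0 0; -1 0 0 0 0 0 0; -1 0 0 0 0 0 0' | grep -E "pos|contact|clock"
python3 -m inch '-1 0 0 0.0004 0 0 0; -1 0 0 0 0 0 0; -1 0 0 0 0 0 0'| grep -E "pos|contact|clock"
```

```text
clock: 14.23
tool_pos: [0.4441, 0.1368, 0.139]
contact_force: [0.1, 0.3, 1.2]
clock: 14.48
tool_pos: [0.4441, 0.1369, 0.1387]
contact_force: [0.2, -0.6, -0.4]
```

```bash
python3 -m inch '-1 0 0 0.0003 0 0 0; -1 0 0 0 0 0 0; -1 0 0 0 0 0 0' | grep -E "pos|contact|clock"
python3 -m inch '-1 0 0 0 0 0 0; -1 0 0 0 0 0 0'| grep -E "pos|contact|clock"
```

```text
clock: 14.73
tool_pos: [0.4441, 0.137, 0.1384]
contact_force: [0.9, 0.3, 1.7]
clock: 14.9
tool_pos: [0.4441, 0.137, 0.1384]
contact_force: [0.3, -1.0, 1.2]
```

```bash
python3 -m inch '-1 0 0 0.0003 0 0 0; -1 0 0 0 0 0 0; -1 0 0 0 0 0 0' | grep -E "pos|contact|clock"
python3 -m inch '-1 0 0 0.0003 0 0 0; -1 0 0 0 0 0 0; -1 0 0 0 0 0 0'| grep -E "pos|contact|clock"
```

```text
clock: 15.15
tool_pos: [0.4441, 0.1371, 0.1381]
contact_force: [-0.3, -1.8, 1.0]
clock: 15.4
tool_pos: [0.444, 0.1372, 0.1378]
contact_force: [0.2, -1.5, 2.0]
```

```bash
python3 -m inch '-1 0 0 0.0003 0 0 0; -1 0 0 0 0 0 0; -1 0 0 0 0 0 0' | grep -E "pos|contact|clock"
python3 -m inch '-1 0 0 0 0 0 0; -1 0 0 0 0 0 0'| grep -E "pos|contact|clock"
```

```text
clock: 15.65
tool_pos: [0.444, 0.1373, 0.1376]
contact_force: [0.4, -0.9, 2.5]
clock: 15.82
tool_pos: [0.4441, 0.1373, 0.1376]
contact_force: [1.2, -1.4, 2.6]
```

```bash
python3 -m inch '-1 0 0 0.00015 0 0 0; -1 0 0 0 0 0 0; -1 0 0 0 0 0 0' | grep -E "contact|clock"
python3 -c "
from plant import *; s=get_state(); print(s['tool_pos'].round(5))"
python3 -m inch '-1 0 0 0 0 0 0; -1 0 0 0 0 0 0'| grep -E "contact|clock"
python3 -c "
from plant import *; s=get_state(); print(s['tool_pos'].round(5))"
```

```text
clock: 16.07
contact_force: [1.0, -1.6, 2.9]
[0.44403 0.13739 0.13746]
clock: 16.23
contact_force: [0.2, -0.8, 3.9]
[0.44402 0.13735 0.13742]
```

Force is at about 3.6 N and rising steeply, so the button is at the click. I'll add a hair more and hold.

```bash
python3 -m inch '-1 0 0 0.0001 0 0 0; -1 0 0 0 0 0 0; -1 0 0 0 0 0 0; -1 0 0 0 0 0 0' | grep -E "contact|clock"
python3 -c "
from plant import *; s=get_state(); print(s['tool_pos'].round(5))"
python3 -m inch '-1 0 0 0 0 0 0; -1 0 0 0 0 0 0; -1 0 0 0 0 0 0; -1 0 0 0 0 0 0'| grep -E "contact|clock"
python3 -c "
from plant import *; s=get_state(); print(s['tool_pos'].round(5))"
```

```text
clock: 16.57
contact_force: [1.7, -1.3, 5.3]
[0.44404 0.13741 0.13734]
clock: 16.9
contact_force: [0.5, -2.9, 5.2]
[0.44403 0.13739 0.13732]
```

```bash
python3 -m inch '-1 0 0 -0.0001 0 0 0; -1 0 0 0 0 0 0; -1 0 0 0 0 0 0; -1 0 0 0 0 0 0; -1 0 0 0 0 0 0' | grep -E "contact|clock"
python3 -m inch '-1 0 0 0 0 0 0; -1 0 0 0 0 0 0; -1 0 0 0 0 0 0; -1 0 0 0 0 0 0; -1 0 0 0 0 0 0; -1 0 0 0 0 0 0'| grep -E "contact|clock|pos"
```

```text
clock: 17.32
contact_force: [0.9, -1.8, 4.5]
clock: 17.82
tool_pos: [0.444, 0.1374, 0.1374]
contact_force: [1.9, -2.1, 4.1]
```

Axial force is about 4.7 N and steady. I'll hold for 3 s.

```bash
for i in 1; do python3 -m inch '-1 0 0 0 0 0 0; -1 0 0 0 0 0 0; -1 0 0 0 0 0 0; -1 0 0 0 0 0 0; -1 0 0 0 0 0 0; -1 0 0 0 0 0 0; -1 0 0 0 0 0 0; -1 0 0 0 0 0 0; -1 0 0 0 0 0 0; -1 0 0 0 0 0 0; -1 0 0 0 0 0 0; -1 0 0 0 0 0 0; -1 0 0 0 0 0 0; -1 0 0 0 0 0 0; -1 0 0 0 0 0 0; -1 0 0 0 0 0 0; -1 0 0 0 0 0 0; -1 0 0 0 0 0 0; -1 0 0 0 0 0 0; -1 0 0 0 0 0 0' | grep -E "contact|clock|pos"; done
python3 -m inch '-1 0 0 0 0 0 0; -1 0 0 0 0 0 0; -1 0 0 0 0 0 0; -1 0 0 0 0 0 0; -1 0 0 0 0 0 0; -1 0 0 0 0 0 0; -1 0 0 0 0 0 0; -1 0 0 0 0 0 0; -1 0 0 0 0 0 0; -1 0 0 0 0 0 0; -1 0 0 0 0 0 0; -1 0 0 0 0 0 0; -1 0 0 0 0 0 0; -1 0 0 0 0 0 0; -1 0 0 0 0 0 0; -1 0 0 0 0 0 0; -1 0 0 0 0 0 0; -1 0 0 0 0 0 0; -1 0 0 0 0 0 0; -1 0 0 0 0 0 0' | grep -E "contact|clock|pos"
```

```text
clock: 19.48
tool_pos: [0.444, 0.1374, 0.1374]
contact_force: [0.7, -1.4, 4.2]
clock: 21.15
tool_pos: [0.444, 0.1374, 0.1374]
contact_force: [1.4, -2.0, 4.2]
```

```bash
python3 -m inch '-1 0 0 0.0007 0 0 0; -1 0 0 0.0007 0 0 0; -1 0 0 0.0006 0 0 0; -1 0 0 0.0004 0 0 0; -1 0 0 0 0 0 0; -1 0 0 0 0 0 0; -1 0 0 0 0 0 0'
python3 -c "
from plant import *; s=get_state(); print(s['tool_pos'].round(5))"
```

```text
clock: 21.73
tool_pos: [0.444, 0.1381, 0.1354]
eef_rot: [0.659, 0.732, 0.116, -0.129]
contact_force: [1.6, -3.1, 7.9]
opening: 0.006
finger_force: 4.4
[0.44395 0.13813 0.13537]
```

```bash
python3 -m inch '-1 0 0 0.0003 0 0 0; -1 0 0 0 0 0 0; -1 0 0 0 0 0 0; -1 0 0 0 0 0 0' | grep -E "contact|clock"
python3 -c "
from plant import *; s=get_state(); print(s['tool_pos'].round(5))"
```

```text
clock: 22.07
contact_force: [2.2, -3.6, 9.1]
[0.44394 0.13816 0.13518]
```

```bash
python3 -m inch '-1 0 0 0.0003 0 0 0; -1 0 0 0 0 0 0; -1 0 0 0 0 0 0; -1 0 0 0 0 0 0' | grep -E "contact|clock"
python3 -c "
from plant import *; s=get_state(); print(s['tool_pos'].round(5))"
python3 -m inch '-1 0 0 -0.002 0 0 0; -1 0 0 -0.003 0 0 0; -1 0 0 -0.005 0 0 0; -1 0 0 -0.01 0 0 0; -1 0 0 -0.02 0 0 0; -1 0 0 -0.03 0 0 0; -1 0 0 -0.03 0 0 0; -1 0 0 0 0 0 0; -1 0 0 0 0 0 0; -1 0 0 0 0 0 0; -1 0 0 0 0 0 0' | grep -E "contact|clock|pos"
python3 - <<'E'
from h import *
from plant import *
p,d=snapshot("side"); c=camera_model("side"); np.savez("side5.npz",p=p,d=d,K=c["intrinsics"],V=c["view"]); cv2.imwrite("pics/s5.png",p[:,:,::-1])
q=load("side0")[0]; df=np.abs(p.astype(int)-q).sum(2)
for n,(a,b,x,y) in dict(base=(300,350,218,300),blower=(180,220,165,195),loupe=(100,165,195,235),flask=(100,135,308,332)).items(): print(n,(df[a:b,x:y]>60).mean())
P=cloud(d,c["intrinsics"],c["view"]);Z=P[...,2]
m=(abs(P[...,0]-.505)<.05)&(abs(P[...,1]-.016)<.05)&(Z>.105)&(Z<.117)
v,u=np.nonzero(m); W=cast(np.c_[u,v],.111,c["intrinsics"],c["view"])[:,:2]
print(cv2.minAreaRect(W.astype(np.float32)))
E
```

```text
clock: 22.4
contact_force: [1.5, -4.0, 12.0]
[0.44395 0.13822 0.13506]
clock: 23.32
tool_pos: [0.4462, 0.1045, 0.2275]
contact_force: [0.4, -0.6, 1.0]
base 0.0
blower 0.0
loupe 0.0
flask 0.8297619047619048
((0.5051361322402954, 0.018279213458299637), (0.049823638051748276, 0.02514534816145897), 5.740070343017578)
```

View pics/s5.png

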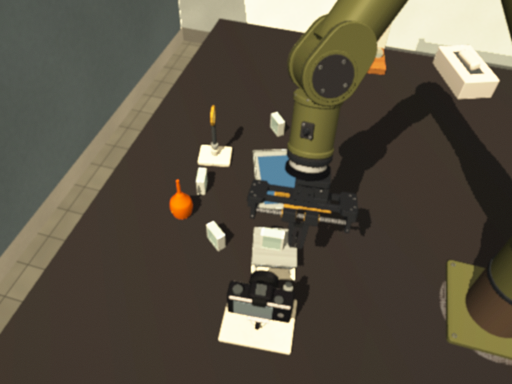

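The glass is standing at about (273,240), the camera base is unchanged, and the arm is clear. The flask is only hidden behind the arm. The button stopped firmly at 12 N and was then released, so I'm handing in.

```bash
python3 -c "
from plant import r; print(r.finish_job())"
```

```text
the job is handed in; nothing more can be done
None
```

I handed the job in at about 23 s with every step carried out, though no verdict came back: the glass stands on the jack about 2 mm off the lens line and square to the lens, the shutter was held at its first click for over 3 s and then pressed home and released, and in the last picture the camera, loupe and blower are unmoved (the arm hid the flask).

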